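# Set the recipe tablet for the tea maker

### The job

Tea is being made at the round steel tray: turn the recipe tablet on its stand so that its screen squarely faces the middle of the tray, and set it leaning back 30 degrees from upright. Handle it gently, do not shift or tip the stand's foot, leave the other things undisturbed, and let go at the end.

Things in the scene. Friction and masses are not known exactly. Their poses are not given: they have to be found in the camera images.
- screen (a point): Middle of the dark glass front of a landscape tablet, 190 mm wide, 130 mm high, 12 mm thick. Axes: x square to the glass, pointing into the tablet (the screen faces -x); y level, along its width; z up along its height. z's angle from vertical is the lean (always back, away from the side faced). Starts leaning back 45 to 65 degrees, facing roughly the robot. Press or grip: 70 N at most, fingers added.
- pivot (a point): Point 28 mm behind screen (along screen x), 130 mm above the table: the level tilt axis (its y) meets the vertical swivel axis. Both are friction joints on springy rubber mounts: pushed 2 to 4 N at its rim, the tablet first only gives, then turns; let go, it springs back 8 to 16 degrees, then stays. Travel: tilt 0 to 71 degrees back, swivel 125 either way from facing the robot.
- stand: The stand: a round dark steel foot, 170 mm across and 18 mm high, about 2.5 kg with all it carries, standing loose on the table, so that a hard push slides or tips it. Origin at the centre of its underside, below both joint axes. A slim aluminium post, 22 mm thick, rises from its middle to the tilt axis behind the tablet.
- tray: Round, flat steel tray, 220 mm across, 12 mm high, fixed on the table to the robot's left or right; origin at the middle of its underside. The tablet is to face it. A rectangular wooden board lies on the other side.
- tea_glass_rim (a point): Centre of the mouth of a clear tea glass, 64 mm across and 85 mm high, standing loose on the tray; a bystander.
- jar_a: Glass jar with a purple screw lid, 66 mm across and 95 mm high, loose; origin at the centre of its underside; a bystander.
- jar_b: Second jar, the same as jar_a; a bystander.
- strainer: Steel tea strainer, 76 mm bowl, 32 mm high, with a flat handle, lying loose on the rectangular wooden board (160 x 220 x 18 mm); origin under its bowl; a bystander.
- spoon: Bamboo feeding spoon, 160 mm long, lying loose on the wooden board; a bystander.

How it is judged:
By the outcome, as a careful person would: the job done as asked, in the order asked, and still so for the second after the job is handed in, with the robot touching nothing.
It also fails if it takes over 54 s, if anything falls off the work surface, if the arm or the gripper's body presses on something with over 40 N, if the wrist force passes 120 N, or if a joint passes its speed limit or range.

### The arm

A 6-joint arm with a two-finger parallel gripper is mounted at the origin on the work surface. World frame = base frame: x ahead of the robot, y to its left, z up, the work surface at z = 0. Lengths are in m, angles in rad, forces in N, time in s.
With the tool pointing down it reaches from about 0.4 to 0.825 m from the base axis. Payload 7 kg.
Tool frame: the origin (TCP) lies on the mounting face of the last link; the fingertips stand 173 mm ahead of it and the grasp point (between the pads) lies 155 mm ahead of it; z points along the fingers, y is the line along which they close (so a half turn about z gives the same grasp; the last joint's range is limited). The gripper opens to 85 mm and grips with 20 to 120 N. Pads are 22 mm wide; open, the fingers measure 114 mm over their backs; the gripper's body (76 mm by 85 mm) begins 54 mm behind the grasp point. The pads swing forward as they close: fully open they stand 13 mm farther back than shut.
Start: joints at [-0.939, 0.359, 0.012, 0, -1.224, -0.288], TCP at [0.227, -0.635, 0.405] pointing down, gripper open.
Joint ranges: [-3.07, 3.07], [-1.43, 2.12], [-1.02, 1.25], [-3.03, 1.67], [-3.05, -0], [-3.03, 3.03]. Speed limits (rad/s): [2.39, 2.39, 3.01, 3.14, 3.14, 3.14].

### API

Orientations are given as [roll, pitch, yaw] about the fixed x, y, z axes, in that order (R = Rz(yaw) Ry(pitch) Rx(roll)).
In Python, from plant import bot gives the robot as it stands.
- The arm moves only by the tool apply_moves, never from a script. Its argument "rows" is a list of rows, each a list of 7 numbers: the turn, a rotation vector about the tool's x, y, z in units of 6 degrees (1.0 is 6 degrees), then the shift along the tool's x, y, z in cm, then the finger opening in cm, from 0 to 8.54. In form: [[rx, ry, rz, x, y, z, grip], ...]. A call has 1 to 5 rows; each row is the pose to reach, as a shift and turn from the pose commanded when the call began, along the tool's axes at that moment; what a row does not reach only later rows make up. A row lasts 1/12 s, in which the tool goes at most 41.7 mm and 7.16 degrees, less where a joint would pass 70% of its speed; a pose out of reach is approached as far as the arm can. A call with a gripper value outside its range is refused whole. The fingers move at their own pace and stop on an object; the grip force is fixed at half the most. Time passes only in rows, so rows that repeat a pose let the fingers close. It gives the time, the measured TCP pose, the force, the opening and the grip force at its end, in the units of the state.
- bot.state(): the state, without advancing time (a new reading comes with each control period).
- bot.read_camera(name): name is "side" or "top" or "wrist"; returns (picture, depth): 384x512x3 uint8, red, green, blue; 384x512 float32, m along the optical axis (not along the pixel's ray), 0 where there is no reading.
- bot.camera_params(name): a dict with "fovy" (degrees; the focal length in pixels is half the picture's height over the tangent of half this angle, whatever the lens; pixels are square), "cx", "cy" (the principal point, pixels), "origin" and "rotation" of the camera in the world; the wrist camera has in their place "tool_from_camera" (4x4, takes a point from camera to tool coordinates, whose origin is the TCP and whose axes are the flange's). Camera axes: x right, y up, looking along -z (the intrinsics and any distortion apply to the point x, -y, -z); pixel columns grow to the right and rows downward; lengths in m; the calibration is good to about 2 mm. The wrist camera is an equidistant fisheye: a pixel r from the principal point sees the ray r / f radians off the axis. A picture is of the moment at which its call begins: read the wrist's pose just before it. camera_params takes no time and is no camera call.
- bot.close_job(): hands the job in; it is judged then, once.
Trained networks look in the newest picture that a camera, given by its name, has taken for a name from the list of things; names that differ only in an ending like _2 or _b are one class to them, and where a whole thing is asked for, a point or a joint stands for the part that bears it (a point fixed in the world has none). Each returns a list of dicts, best first, with "conf" (0 to 1); they miss things now and then, are a little off and sometimes report something else, mostly with a low value. They report only what shows in the picture. A call takes as long as a camera call.
- bot.search_frame(camera, thing): "position" ([column, row] in pixels, amid what is visible of it).
- bot.tip_of(camera, thing): "position" ([column, row] in pixels: a listed point, or the origin of a listed thing).
The state is a dict: "clock": time; "q": joint angles; "qvel": joint speeds; "effort": joint torques, N m; "ee_pos": TCP position; "tool_rot": TCP orientation; "contact_force": force on the tool from outside, world axes, zero at the start; "wrist_torque": the same for the moment, N m; "opening": finger opening in m; "grasp_force": force on a finger pad.
Only numpy, scipy, OpenCV 4.12 (cv2) and the standard library are available. Lean on these libraries where they do the work, as an engineer would, in place of code of your own. Each camera call takes 0.05 s, during which the arm holds its last target. There are 200 camera calls.

## Working session

There is one attempt and no reset: what is moved stays moved. The work goes in short steps, Python scripts to look and compute and a tool call to move; the robot and the scene stay as the last step left them, time stands still between calls to the robot, and variables do not carry over. Pictures are saved under pics/ and viewed, at most 10 in all, crops included, and the job is handed in when it is done.

Besides the shell and the picture viewer there is one more tool, called after "Request:" by a JSON object that holds its "api" and its "payload", one argument or row to a line. apply_moves: Moves the arm, as the interface text tells. Its arguments: {"type":"object","properties":{"rows":{"type":"array"}},"required":["rows"]}

```bash
mkdir -p pics; ls
cat > h.py <<'E'
import numpy as np, cv2
from scipy.spatial.transform import Rotation as R
from plant import bot
def snap(c,fn=None):
    im,d=bot.read_camera(c)
    if fn: cv2.imwrite('pics/'+fn,im[:,:,::-1])
    return im,d
def cloud(c,d):
    p=bot.camera_params(c); h,w=d.shape
    f=h/2/np.tan(np.radians(p['fovy'])/2)
    u,v=np.meshgrid(np.arange(w),np.arange(h))
    P=np.stack([(u-p['cx'])/f*d,-(v-p['cy'])/f*d,-d],-1)
    return P@np.array(p['rotation']).T+np.array(p['origin'])
def tool():
    s=bot.state(); return np.array(s['ee_pos']),R.from_euler('xyz',s['tool_rot'])
E
python3 - <<'E'
from h import *
print(bot.state())
for c in('side','top'):
    print({k:np.round(v,3) for k,v in bot.camera_params(c).items()})
    im,d=snap(c,c+'0.png'); X=cloud(c,d); np.save(c+'0.npy',X)
    for t in('screen','pivot','stand','tray','tea_glass_rim','jar_a','strainer','spoon'):
        for r in bot.tip_of(c,t)[:2]:
            u,v=np.round(r['position']).astype(int)
            if 0<=u<512 and 0<=v<384: print(c,t,round(r['conf'],2),u,v,X[v,u].round(3),d[v,u]>0)
E
```

```text
pics
{'clock': 0.0, 'q': array([-9.38915294e-01,  3.59340444e-01,  1.10699947e-02, -3.21103819e-04,
       -1.22409403e+00, -2.88109069e-01]), 'qvel': array([-0.00070929, -0.00225662, -0.00085825, -0.00116092,  0.00040808,
       -0.00031691]), 'effort': array([-5.74120695e-04, -5.83327460e+01,  2.93417537e+01,  6.93635345e+00,
       -5.97882463e-03, -3.28583872e-05]), 'ee_pos': array([ 0.22743521, -0.63532124,  0.40380357]), 'tool_rot': array([ 3.14000336e+00, -1.56194244e-04, -2.79792991e+00]), 'contact_force': array([ 0.74964978, -0.10564493,  0.3148037 ]), 'wrist_torque': array([ 0.02179197, -0.01789867,  0.03771799]), 'grasp_force': 0.0, 'opening': 0.0855505730690178}
{'fovy': np.float64(42.151), 'cx': np.float64(258.395), 'cy': np.float64(188.68), 'origin': array([0.059, 1.164, 1.011]), 'rotation': array([ 0.949, -0.012, -2.742])}Traceback (most recent call last):
  File "<stdin>", line 5, in <module>
  File "h.py", line 13, in cloud
    return P@np.array(p['rotation']).T+np.array(p['origin'])
           ~~~~~~~~~~~~~~~~~~~~~~~~~~~^~~~~~~~~~~~~~~~~~~~~~
ValueError: operands could not be broadcast together with shapes (384,512) (3,)
```

```bash
sed -i "s/P@np.array(p\['rotation'\]).T/P@R.from_euler('xyz',p['rotation']).as_matrix().T/" h.py
python3 - <<'E'
from h import *
for c in('side','top'):
    print({k:np.round(v,3) for k,v in bot.camera_params(c).items()})
    im,d=snap(c,c+'0.png'); X=cloud(c,d); np.save(c+'0.npy',X)
    for t in('screen','pivot','stand','tray','tea_glass_rim','jar_a','strainer','spoon'):
        for r in bot.tip_of(c,t)[:2]:
            u,v=np.round(r['position']).astype(int)
            if 0<=u<512 and 0<=v<384: print(c,t,round(r['conf'],2),u,v,X[v,u].round(3),d[v,u]>0)
E
```

```text
{'fovy': np.float64(42.151), 'cx': np.float64(258.395), 'cy': np.float64(188.68), 'origin': array([0.059, 1.164, 1.011]), 'rotation': array([ 0.949, -0.012, -2.742])}
side screen 0.63 250 188 [0.538 0.068 0.157] True
side pivot 0.87 246 188 [0.543 0.085 0.167] True
side stand 0.58 248 225 [0.538 0.084 0.028] True
side tray 0.75 232 305 [0.448 0.388 0.023] True
side tea_glass_rim 0.56 225 281 [0.484 0.352 0.061] True
side jar_a 0.91 171 265 [0.661 0.333 0.032] True
side jar_a 0.7 250 172 [0.565 0.008 0.17 ] True
side strainer 0.56 320 180 [ 0.405 -0.231  0.034] True
side spoon 0.79 345 179 [ 0.332 -0.299  0.016] True
{'fovy': np.float64(48.049), 'cx': np.float64(249.5), 'cy': np.float64(185.555), 'origin': array([0.418, 0.014, 1.256]), 'rotation': array([ 0.11 , -0.004, -1.578])}
top screen 0.73 236 185 [0.542 0.044 0.156] True
top pivot 0.81 235 183 [0.547 0.046 0.157] True
top pivot 0.68 334 147 [ 0.652 -0.224  0.094] True
top stand 0.68 236 184 [0.544 0.044 0.157] True
top stand 0.61 235 186 [0.539 0.046 0.154] True
top tray 0.87 126 221 [0.454 0.353 0.052] True
top tea_glass_rim 0.83 115 212 [0.481 0.394 0.019] True
top jar_a 0.89 148 141 [0.673 0.288 0.087] True
top jar_a 0.64 335 146 [ 0.654 -0.227  0.094] True
top strainer 0.81 344 229 [ 0.428 -0.261  0.02 ] True
top spoon 0.56 360 261 [ 0.338 -0.304  0.018] True
```

View pics/side0.png

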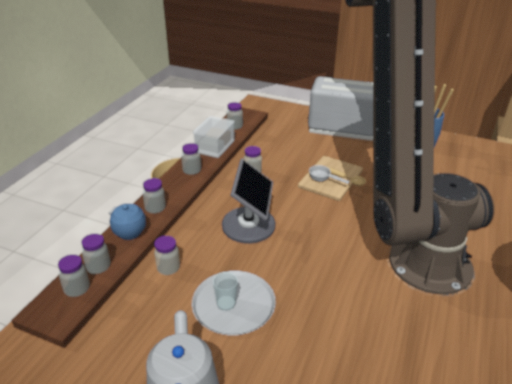

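View pics/top0.png

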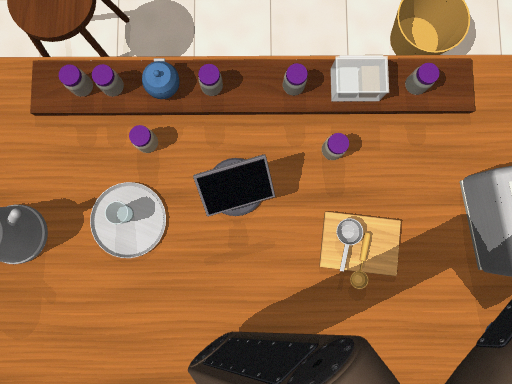

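The side view shows the tablet near pixel (253,188) on its foot at (248,225), and the tray at (234,302). In the top view the tablet is at (235,185), the tray at (129,220), and the jars at (143,139) and (336,146). The tablet faces the robot and the tray is on the robot's left. Next I fit these accurately.

```bash
cat >> h.py <<'E'
def tablet(im,X,c0=(0.548,0.045),rad=.15):
    """fit tablet screen plane: returns centre, normal(out of glass), lean, heading of facing"""
    m=(np.hypot(X[...,0]-c0[0],X[...,1]-c0[1])<rad)&(X[...,2]>.045)&(X[...,2]<.26)
    P=X[m]; best=None; rng=np.random.default_rng(0)
    for _ in range(500):
        a,b,c=P[rng.integers(len(P),size=3)]; n=np.cross(b-a,c-a)
        if np.linalg.norm(n)<1e-5: continue
        n/=np.linalg.norm(n); k=abs((P-a)@n)<.004
        if best is None or k.sum()>best.sum(): best=k
    for _ in range(3):
        Q=P[best]; c=Q.mean(0); n=np.linalg.svd(Q-c,full_matrices=False)[2][2]; n*=np.sign(n[2]); best=abs((P-c)@n)<.004
    # n = outward (upward) normal = -x_screen
    y=np.cross([0,0,1],-n); y/=np.linalg.norm(y); z=np.cross(-n,y)
    a=Q@y; b=Q@z
    ext=[np.percentile(a,[.3,99.7]),np.percentile(b,[.3,99.7])]
    ctr=n*(c@n)+y*np.mean(ext[0])+z*np.mean(ext[1])
    return dict(ctr=ctr,n=n,lean=np.degrees(np.arcsin(n[2])),head=np.degrees(np.arctan2(n[1],n[0])),size=[np.ptp(e) for e in ext],N=len(Q),pivot=ctr-.028*n,rms=((Q-c)@n).std())
E
python3 - <<'E'
from h import *
def circ(P):
    A=np.c_[2*P,np.ones(len(P))]; s=np.linalg.lstsq(A,(P**2).sum(1),rcond=None)[0]
    return s[:2],np.sqrt(s[2]+s[:2]@s[:2])
for c in('side','top'):
    im=cv2.imread(f'pics/{c}0.png')[:,:,::-1]; X=np.load(c+'0.npy')
    for k,v in tablet(im,X).items(): print(c,k,np.round(v,3))
    m=(np.hypot(X[...,0]-.453,X[...,1]-.36)<.16)&(abs(X[...,2]-.011)<.012)&(im.max(-1).astype(int)-im.min(-1)<40)
    m=cv2.morphologyEx(m.astype(np.uint8),cv2.MORPH_OPEN,np.ones((3,3)))
    cn=max(cv2.findContours(m,0,2)[0],key=cv2.contourArea); h=cv2.convexHull(cn)[:,0]
    print('tray',circ(X[h[:,1],h[:,0],:2]),X[m>0].mean(0))
    m=(np.hypot(X[...,0]-.548,X[...,1]-.05)<.14)&(abs(X[...,2]-.018)<.01)&(im.max(-1)<110)
    m=m.astype(np.uint8); cn=max(cv2.findContours(m,0,2)[0],key=cv2.contourArea); h=cv2.convexHull(cn)[:,0]
    print('foot',circ(X[h[:,1],h[:,0],:2]),m.sum(),np.median(X[m>0][:,2]))
    print('table z',np.median(X[230:300,200:300,2]))
    for n,c0 in(('jar',(.67,.30)),('jarb',(.65,-.22)),('glass',(.48,.37))):
        k=(np.hypot(X[...,0]-c0[0],X[...,1]-c0[1])<.07)&(X[...,2]>.05); print(n,X[k].mean(0).round(3),X[k][:,2].max() if k.any() else 0)
E
```

```text
side ctr [0.534 0.05  0.151]
side n [-0.595 -0.171  0.785]
side lean 51.738
side head -163.976
side size [0.191 0.129]
side N 1429
side pivot [0.551 0.055 0.129]
side rms 0.002
tray (array([0.45975171, 0.35510157]), np.float64(0.11045503591408984)) [0.44770869 0.36979006 0.00396745]
foot (array([0.52182681, 0.05787089]), np.float64(0.06111663427656887)) 669 0.01600866928467204
table z 9.800269729987043e-05
jar [0.677 0.324 0.08 ] 0.09799003222144542
jarb [ 0.654 -0.22   0.079] 0.09984633033677759
glass [0.473 0.373 0.072] 0.09144366772897317
top ctr [0.538 0.046 0.153]
top n [-0.596 -0.171  0.785]
top lean 51.678
top head -163.988
top size [0.188 0.129]
top N 3066
top pivot [0.555 0.051 0.131]
top rms 0.002
tray (array([0.46002907, 0.35948138]), np.float64(0.10846839037273065)) [0.45706772 0.35894221 0.00471767]
foot (array([0.52830143, 0.04203706]), np.float64(0.059272144897153344)) 349 0.016767316827199563
table z -0.00013309148116369407
jar [0.684 0.306 0.087] 0.10161404036770638
jarb [ 0.659 -0.231  0.087] 0.10539737598599541
glass [0.478 0.375 0.075] 0.09396802805790316
```

Request:
{"api": "apply_moves", "payload": {
  "rows": [
    [0.6,0,0,0,0,0,0],
    [0,0,0.6,-11,14,0,0],
    [0,0,0.6,-14,18,0,0],
    [0,0,0.6,-17,21,0,0],
    [0,0,0.6,-19,24,0,0]
  ]
}}

```text
clock: 1.37
ee_pos: [0.2811, -0.4763, 0.4044]
tool_rot: [3.141, -0.0, -2.862]
contact_force: [1.8, 0.5, 0.5]
opening: 0.0256
grasp_force: 0.0
```

Request:
{"api": "apply_moves", "payload": {
  "rows": [
    [0,0,0,-35,50.5,0,0],
    [0,0,0,-35,50.5,0,0],
    [0,0,0,-35,50.5,0,0],
    [0,0,0,-35,50.5,0,0],
    [0,0,0,-35,50.5,0,0]
  ]
}}

```text
clock: 1.78
ee_pos: [0.3475, -0.2784, 0.4051]
tool_rot: [-3.141, 0.001, -2.861]
contact_force: [1.7, 0.4, -0.6]
opening: -0.0001
grasp_force: 0.0
```

Request:
{"api": "apply_moves", "payload": {
  "rows": [
    [0,0,0,-23,33,0,0],
    [0,0,0,-23,33,0,0],
    [0,0,0,-23,33,0,0],
    [0,0,0,-23,33,0,0],
    [0,0,0,-23,33,0,0]
  ]
}}

```text
clock: 2.2
ee_pos: [0.4145, -0.081, 0.4054]
tool_rot: [-3.141, 0.002, -2.86]
contact_force: [1.7, 0.1, -0.3]
opening: 0.0
grasp_force: 0.0
```

Request:
{"api": "apply_moves", "payload": {
  "rows": [
    [0,0,0,0,0,0,0]
  ]
}}

```text
clock: 2.28
ee_pos: [0.4164, -0.0778, 0.4054]
tool_rot: [3.141, 0.003, -2.855]
contact_force: [0.1, -1.1, -0.3]
opening: 0.0001
grasp_force: 0.0
```

Request:
{"api": "apply_moves", "payload": {
  "rows": [
    [0,0,0,-11,16.4,0,0],
    [0,0,0,-11,16.4,0,0],
    [0,0,0,-11,16.4,0,0],
    [0,0,0,-11,16.4,0,0],
    [0,0,0,-11,16.4,0,0]
  ]
}}

```text
clock: 2.7
ee_pos: [0.4753, 0.1079, 0.4051]
tool_rot: [3.141, 0.001, -2.86]
contact_force: [0.8, -1.0, -0.6]
opening: -0.0001
grasp_force: 0.0
```

Request:
{"api": "apply_moves", "payload": {
  "rows": [
    [0,0,0,0,0,2,0],
    [0,0,0,0,0,4,0],
    [0,0,0,0,0,6,0],
    [0,0,0,0,0,8,0],
    [0,0,0,0,0,8,0]
  ]
}}

```text
clock: 3.12
ee_pos: [0.4736, 0.1045, 0.3213]
tool_rot: [-3.141, -0.006, -2.861]
contact_force: [-0.7, -1.2, 0.0]
opening: -0.0002
grasp_force: 0.0
```

Run:
```python
from h import *
print(tool()[0],bot.state()['tool_rot'])
snap('side','side1.png')
```

```text
[0.47359004 0.10451558 0.32132122] [-3.14066461 -0.00575031 -2.86114775]
```

View pics/side1.png

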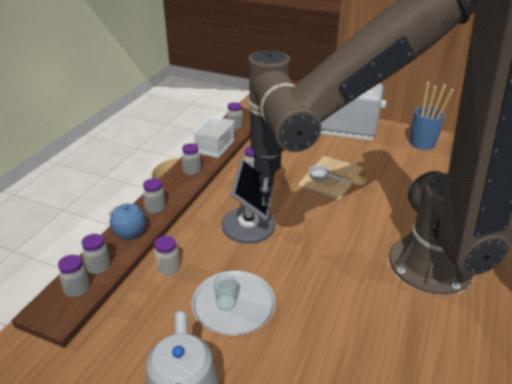

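The gripper stands just in front of the tablet's tray-side half, at about (262,170), and nothing has been disturbed. Next I approach to contact and sweep an arc about the swivel axis.

Request:
{"api": "apply_moves", "payload": {
  "rows": [
    [0,0,0,-1,0,0,0],
    [0,0,0,-2,0,0,0],
    [0,0,0,-2.7,0,0,0],
    [0,0,0,-3.2,0,0,0],
    [0,0,0,-3.2,0,0,0]
  ]
}}

```text
clock: 3.58
ee_pos: [0.5069, 0.1143, 0.3251]
tool_rot: [3.142, 0.001, -2.861]
contact_force: [1.1, 0.0, -0.3]
opening: 0.0001
grasp_force: 0.0
```

Request:
{"api": "apply_moves", "payload": {
  "rows": [
    [0,0,0.667,-0.51,0.18,0,0],
    [0,0,1.333,-1.03,0.32,0,0],
    [0,0,2.0,-1.56,0.43,0,0],
    [0,0,2.667,-2.09,0.49,0,0],
    [0,0,3.333,-2.63,0.52,0,0]
  ]
}}

```text
clock: 4.0
ee_pos: [0.5291, 0.1261, 0.3248]
tool_rot: [-3.141, -0.001, 3.07]
contact_force: [-1.6, -0.8, 1.6]
opening: 0.0
grasp_force: 1.4
```

Request:
{"api": "apply_moves", "payload": {
  "rows": [
    [0,0,0.667,-0.51,0.18,0,0],
    [0,0,1.333,-1.03,0.32,0,0],
    [0,0,2.0,-1.56,0.43,0,0],
    [0,0,2.667,-2.09,0.49,0,0],
    [0,0,3.333,-2.63,0.52,0,0]
  ]
}}

```text
clock: 4.42
ee_pos: [0.5559, 0.1297, 0.3249]
tool_rot: [-3.142, -0.001, 2.721]
contact_force: [-1.6, -0.1, 1.7]
opening: -0.0
grasp_force: 1.4
```

Run:
```python
from h import *
print(bot.state()['ee_pos'],np.degrees(bot.state()['tool_rot'][2]),bot.state()['contact_force'])
for c in ('side','top'):
    im,d=snap(c,c+'2.png'); r=tablet(im,cloud(c,d),rad=.12); print({k:np.round(v,3) for k,v in r.items()})
```

```text
[0.55585346 0.12965073 0.32492805] 155.89696234914848 [-1.60053355 -0.14135162  1.69928943]
{'ctr': array([0.535, 0.06 , 0.151]), 'n': array([-0.561,  0.207,  0.802]), 'lean': np.float64(53.293), 'head': np.float64(159.699), 'size': array([0.191, 0.128]), 'N': np.int64(1467), 'pivot': array([0.551, 0.054, 0.128]), 'rms': np.float64(0.002)}
{'ctr': array([0.538, 0.053, 0.153]), 'n': array([-0.566,  0.219,  0.795]), 'lean': np.float64(52.611), 'head': np.float64(158.831), 'size': array([0.183, 0.13 ]), 'N': np.int64(2402), 'pivot': array([0.554, 0.047, 0.131]), 'rms': np.float64(0.002)}
```

View pics/side2.png

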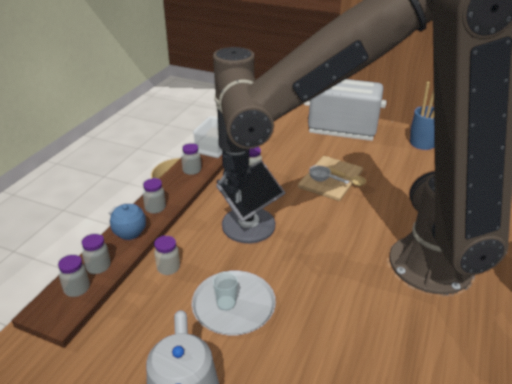

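The tablet, at (255,190), is following the finger: it now faces about 159° with its lean unchanged. The foot has not moved. I continue the arc.

Request:
{"api": "apply_moves", "payload": {
  "rows": [
    [0,0,0.667,-0.51,0.18,0,0],
    [0,0,1.333,-1.03,0.32,0,0],
    [0,0,2.0,-1.56,0.43,0,0],
    [0,0,2.667,-2.09,0.49,0,0],
    [0,0,3.333,-2.63,0.52,0,0]
  ]
}}

```text
clock: 4.93
ee_pos: [0.582, 0.1239, 0.325]
tool_rot: [3.141, -0.0, 2.375]
contact_force: [-1.7, 1.1, 2.7]
opening: 0.0
grasp_force: 1.4
```

Request:
{"api": "apply_moves", "payload": {
  "rows": [
    [0,0,0.667,-0.51,0.18,0,0],
    [0,0,1.333,-1.03,0.32,0,0],
    [0,0,2.0,-1.56,0.43,0,0],
    [0,0,2.667,-2.09,0.49,0,0],
    [0,0,3.333,-2.63,0.52,0,0]
  ]
}}

```text
clock: 5.35
ee_pos: [0.6191, 0.0783, 0.324]
tool_rot: [3.128, -0.052, 2.074]
contact_force: [1.7, 4.9, 6.5]
opening: 0.0001
grasp_force: 3.9
```

Request:
{"api": "apply_moves", "payload": {
  "rows": [
    [0,0,0.667,-0.51,0.18,0,0],
    [0,0,1.333,-1.03,0.32,0,0],
    [0,0,2.0,-1.56,0.43,0,0],
    [0,0,2.667,-2.09,0.49,0,0],
    [0,0,3.333,-2.63,0.52,0,0]
  ]
}}

```text
clock: 5.77
ee_pos: [0.6433, -0.0029, 0.3087]
tool_rot: [3.126, -0.156, 1.845]
contact_force: [-0.2, 2.2, 5.6]
opening: -0.0002
grasp_force: 2.4
```

Run:
```python
from h import *
print(bot.state()['ee_pos'],np.degrees(bot.state()['tool_rot'][2]),bot.state()['contact_force'])
for c in ('side','top'):
    im,d=snap(c,c+'3.png'); r=tablet(im,cloud(c,d),rad=.12); print({k:np.round(v,3) for k,v in r.items()})
```

```text
[ 0.64326198 -0.00287218  0.30872004] 105.68645197011114 [-0.2162849   2.19261029  5.55469431]
{'ctr': array([0.562, 0.069, 0.149]), 'n': array([0.497, 0.53 , 0.687]), 'lean': np.float64(43.402), 'head': np.float64(46.829), 'size': array([0.19 , 0.129]), 'N': np.int64(1612), 'pivot': array([0.548, 0.054, 0.13 ]), 'rms': np.float64(0.002)}
{'ctr': array([0.574, 0.057, 0.151]), 'n': array([0.513, 0.517, 0.685]), 'lean': np.float64(43.255), 'head': np.float64(45.196), 'size': array([0.168, 0.131]), 'N': np.int64(1402), 'pivot': array([0.56 , 0.043, 0.131]), 'rms': np.float64(0.001)}
```

Run:
```python
from h import *
s=bot.state(); print(s['clock'],s['q'].round(3),s['tool_rot'])
```

```text
5.8667 [ 0.242  0.391 -0.102 -0.177 -1.074 -3.028] [ 3.12680288 -0.155335    1.84339572]
```

View pics/side3.png

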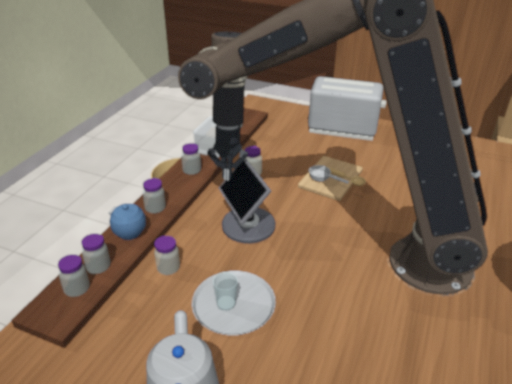

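The side view shows the finger behind the far end of the tablet at about (225,165), with the tablet turned past the goal to about 46°. Joint 6 hit its limit and the tool swung off its path. I back off upward, turn the wrist back, and then correct from the other side.

Request:
{"api": "apply_moves", "payload": {
  "rows": [
    [0,0,0,0.7,1.2,-1,0],
    [0,0,-1,1.3,2.4,-3,0],
    [0,0,-2,1.3,2.4,-6,0],
    [0,0,-3,1.3,2.4,-9,0],
    [0,0,-4,1.3,2.4,-11,0]
  ]
}}

```text
clock: 6.28
ee_pos: [0.6656, 0.0002, 0.4214]
tool_rot: [3.065, -0.134, 2.276]
contact_force: [1.0, -0.2, 0.4]
opening: -0.0
grasp_force: 0.0
```

```bash
cat >> h.py <<'E'
def goto(tip,yaw):
    """rows numbers to bring closed tip to world tip with tool down, x heading yaw(deg)"""
    p,r=tool(); g=R.from_euler('xyz',[np.pi,0,np.radians(yaw)]); t=np.array(tip)+[0,0,.173]
    print('from tip',(p+r.apply([0,0,.173])).round(4),'q',bot.state()['q'].round(2),'rot',((r.inv()*g).as_rotvec(degrees=True)/6).round(2),'shift',(r.inv().apply(t-p)*100).round(2))
E
python3 - <<'E'
from h import *
print(bot.state()['contact_force'])
for c in ('side','top'):
    im,d=snap(c,c+'4.png'); r=tablet(im,cloud(c,d),rad=.12); print({k:np.round(v,3) for k,v in r.items()})
goto([.52,.14,.24],240)
E
```

```text
[ 0.97158724 -0.16813452  0.44011812]
{'ctr': array([0.559, 0.068, 0.151]), 'n': array([0.333, 0.529, 0.78 ]), 'lean': np.float64(51.29), 'head': np.float64(57.806), 'size': array([0.191, 0.129]), 'N': np.int64(1856), 'pivot': array([0.549, 0.054, 0.129]), 'rms': np.float64(0.002)}
{'ctr': array([0.563, 0.064, 0.153]), 'n': array([0.33 , 0.525, 0.785]), 'lean': np.float64(51.699), 'head': np.float64(57.88), 'size': array([0.187, 0.13 ]), 'N': np.int64(2234), 'pivot': array([0.554, 0.049, 0.131]), 'rms': np.float64(0.002)}
from tip [0.6619 0.0262 0.2522] q [ 0.24  0.34  0.09 -0.16 -1.31 -2.64] rot [  1.72  -0.11 -18.29] shift [19.82 -2.35  3.47]
```

Request:
{"api": "apply_moves", "payload": {
  "rows": [
    [1.7,0,-3,3,0,0,0],
    [1.72,-0.11,-6,7,-1,0,0],
    [1.72,-0.11,-18,11,-1.5,1,0],
    [1.72,-0.11,-18,15,-2,2,0],
    [1.72,-0.11,-18,18,-2,2,0]
  ]
}}

```text
clock: 6.8
ee_pos: [0.5319, 0.1284, 0.4198]
tool_rot: [3.112, -0.101, 2.882]
contact_force: [0.3, 0.6, -0.0]
opening: -0.0001
grasp_force: 0.0
```

Run:
```python
from h import *
goto([.520,.142,.23],237.8)
```

```text
from tip [0.5163 0.1378 0.2477] q [ 0.56  0.16 -0.18 -0.1  -1.28 -2.36] rot [  0.86  -0.65 -12.11] shift [1.32 0.96 1.85]
```

Request:
{"api": "apply_moves", "payload": {
  "rows": [
    [0.86,-0.65,-12.1,1.3,1,1.8,0],
    [0.86,-0.65,-12.1,1.3,1,1.8,0],
    [0.86,-0.65,-12.1,1.3,1,1.8,0],
    [0.86,-0.65,-12.1,1.3,1,1.8,0],
    [0.86,-0.65,-12.1,1.3,1,1.8,0]
  ]
}}

```text
clock: 7.22
ee_pos: [0.523, 0.1417, 0.4049]
tool_rot: [3.111, -0.045, -2.777]
contact_force: [0.9, -0.2, -0.2]
opening: 0.0003
grasp_force: 0.0
```

Run:
```python
from h import *
goto([.520,.142,.23],237.8)
```

```text
from tip [0.5139 0.1439 0.2322] q [ 0.61  0.16 -0.24 -0.04 -1.21 -1.8 ] rot [ 0.42 -0.32 -6.16] shift [0.26 0.13 0.21]
```

Request:
{"api": "apply_moves", "payload": {
  "rows": [
    [0.42,-0.32,-6.2,0.26,0.1,0.2,0],
    [0.42,-0.32,-6.2,0.26,0.1,0.2,0],
    [0.42,-0.32,-6.2,0.26,0.1,0.2,0],
    [0.42,-0.32,-6.2,0.26,0.1,0.2,0],
    [0.42,-0.32,-6.2,0.26,0.1,0.2,0]
  ]
}}

```text
clock: 7.63
ee_pos: [0.5203, 0.1415, 0.403]
tool_rot: [3.14, -0.001, -2.155]
contact_force: [0.2, 0.5, 0.3]
opening: 0.0001
grasp_force: 0.0
```

Run:
```python
from h import *
goto([.520,.142,.153],237.8)
```

```text
from tip [0.5199 0.1415 0.23  ] q [ 0.63  0.14 -0.29 -0.   -1.15 -1.21] rot [ 0.02 -0.01 -0.22] shift [-0.04  0.04  7.7 ]
```

Request:
{"api": "apply_moves", "payload": {
  "rows": [
    [0,0,-0.2,0,0,2,0],
    [0,0,-0.2,0,0,4,0],
    [0,0,-0.2,0,0,6,0],
    [0,0,-0.2,0,0,7.7,0],
    [0,0,-0.2,0.5,0,7.7,0]
  ]
}}

```text
clock: 8.05
ee_pos: [0.5165, 0.1371, 0.3228]
tool_rot: [3.137, -0.006, -2.141]
contact_force: [0.4, -0.7, -0.5]
opening: 0.0
grasp_force: 0.0
```

Request:
{"api": "apply_moves", "payload": {
  "rows": [
    [0,0,0,0.8,0,0,0],
    [0,0,0,1.6,0,0,0],
    [0,0,0,2.2,0,0,0],
    [0,0,0,2.6,0,0,0],
    [0,0,0,2.6,0,0,0]
  ]
}}

```text
clock: 8.47
ee_pos: [0.5035, 0.1144, 0.3277]
tool_rot: [3.14, 0.002, -2.143]
contact_force: [-0.4, 0.3, 0.3]
opening: -0.0
grasp_force: 0.0
```

Run:
```python
from h import *
print(bot.state()['contact_force']);goto([.503,.115,.152],237.8)
```

```text
[-0.36489392  0.32925556  0.3312243 ]
from tip [0.5035 0.1148 0.1547] q [ 0.6   0.16 -0.44 -0.   -0.96 -1.17] rot [ 0.01  0.02 -0.1 ] shift [-0.02  0.07  0.27]
```

Request:
{"api": "apply_moves", "payload": {
  "rows": [
    [0,0,-0.667,0.53,0.18,0.05,0],
    [0,0,-1.333,1.07,0.32,0.1,0],
    [0,0,-2,1.62,0.42,0.15,0],
    [0,0,-2.667,2.18,0.48,0.2,0],
    [0,0,-3.333,2.73,0.51,0.2,0]
  ]
}}

```text
clock: 8.88
ee_pos: [0.4853, 0.0955, 0.3259]
tool_rot: [-3.141, 0.003, -1.79]
contact_force: [-0.3, 3.5, 4.0]
opening: 0.0001
grasp_force: 2.4
```

Request:
{"api": "apply_moves", "payload": {
  "rows": [
    [0,0,-0.667,0.53,0.18,0,0],
    [0,0,-1.333,1.07,0.32,0,0],
    [0,0,-2,1.62,0.42,0,0],
    [0,0,-2.667,2.18,0.48,0,0],
    [0,0,-3.333,2.73,0.51,0,0]
  ]
}}

```text
clock: 9.3
ee_pos: [0.4742, 0.0698, 0.3259]
tool_rot: [-3.141, 0.003, -1.441]
contact_force: [-2.2, 2.7, 4.3]
opening: -0.0001
grasp_force: 2.4
```

Run:
```python
from h import *
print(bot.state()['contact_force'],np.degrees(bot.state()['tool_rot'][2])%360);goto([.503,.115,.152],237.8)
for c in ('side','top'):
    im,d=snap(c,c+'5.png'); r=tablet(im,cloud(c,d),rad=.12); print({k:np.round(v,3) for k,v in r.items()})
```

```text
[-2.19830032  2.72863333  4.29607198] 277.4405434352966
from tip [0.4743 0.0703 0.1529] q [ 0.56  0.11 -0.52 -0.   -0.94 -0.43] rot [-0.    0.03  6.61] shift [-4.11 -3.44  0.1 ]
{'ctr': array([0.549, 0.071, 0.15 ]), 'n': array([-0.028,  0.623,  0.782]), 'lean': np.float64(51.416), 'head': np.float64(92.579), 'size': array([0.189, 0.128]), 'N': np.int64(1800), 'pivot': array([0.55 , 0.053, 0.128]), 'rms': np.float64(0.002)}
{'ctr': array([0.553, 0.065, 0.153]), 'n': array([-0.044,  0.625,  0.779]), 'lean': np.float64(51.213), 'head': np.float64(93.989), 'size': array([0.189, 0.13 ]), 'N': np.int64(1191), 'pivot': array([0.554, 0.048, 0.131]), 'rms': np.float64(0.002)}
```

Request:
{"api": "apply_moves", "payload": {
  "rows": [
    [0,0,-0.667,0.53,0.18,0,0],
    [0,0,-1.333,1.07,0.32,0,0],
    [0,0,-2,1.62,0.42,0,0],
    [0,0,-2.667,2.18,0.48,0,0],
    [0,0,-3.333,2.73,0.51,0,0]
  ]
}}

```text
clock: 9.82
ee_pos: [0.4725, 0.042, 0.3254]
tool_rot: [-3.141, 0.002, -1.095]
contact_force: [-2.3, 1.3, 3.6]
opening: -0.0
grasp_force: 2.7
```

Request:
{"api": "apply_moves", "payload": {
  "rows": [
    [0,0,-0.4,0.3,0.1,0,0],
    [0,0,-0.8,0.65,0.2,0,0],
    [0,0,-0.8,0.65,0.2,0,0]
  ]
}}

```text
clock: 10.07
ee_pos: [0.4737, 0.035, 0.3252]
tool_rot: [-3.142, 0.002, -1.013]
contact_force: [-2.4, 1.3, 3.8]
opening: -0.0002
grasp_force: 2.6
```

Run:
```python
from h import *
print(bot.state()['contact_force'],np.degrees(bot.state()['tool_rot'][2])%360)
for c in ('side','top'):
    im,d=snap(c,c+'6.png'); r=tablet(im,cloud(c,d),rad=.12); print({k:np.round(v,3) for k,v in r.items()})
```

```text
[-2.38696601  1.27729945  3.81916233] 301.97811610828234
{'ctr': array([0.542, 0.069, 0.15 ]), 'n': array([-0.301,  0.565,  0.768]), 'lean': np.float64(50.2), 'head': np.float64(118.013), 'size': array([0.188, 0.129]), 'N': np.int64(1919), 'pivot': array([0.551, 0.053, 0.128]), 'rms': np.float64(0.002)}
{'ctr': array([0.598, 0.092, 0.153]), 'n': array([-0.29 ,  0.567,  0.771]), 'lean': np.float64(50.455), 'head': np.float64(117.116), 'size': array([0.074, 0.13 ]), 'N': np.int64(888), 'pivot': array([0.606, 0.076, 0.131]), 'rms': np.float64(0.002)}
```

Request:
{"api": "apply_moves", "payload": {
  "rows": [
    [0,0,0,-1,0,-0.5,0],
    [0,0,0,-2,0,-1.5,0],
    [0,0,0,-3,0,-3,0],
    [0,0,0,-4,0,-5,0],
    [0,0,0,-4,0,-8,0]
  ]
}}

```text
clock: 10.58
ee_pos: [0.4507, 0.0701, 0.4045]
tool_rot: [3.138, 0.003, -1.013]
contact_force: [0.4, 0.5, -0.6]
opening: -0.0001
grasp_force: 0.0
```

Run:
```python
from h import *
for c in ('side','top'):
    im,d=snap(c,c+'7.png'); r=tablet(im,cloud(c,d),rad=.12); print({k:np.round(v,3) for k,v in r.items()})
goto([.58,-.03,.24],287)
```

```text
{'ctr': array([0.546, 0.07 , 0.15 ]), 'n': array([-0.169,  0.597,  0.785]), 'lean': np.float64(51.678), 'head': np.float64(105.778), 'size': array([0.188, 0.13 ]), 'N': np.int64(2116), 'pivot': array([0.55 , 0.053, 0.128]), 'rms': np.float64(0.002)}
{'ctr': array([0.549, 0.066, 0.153]), 'n': array([-0.173,  0.595,  0.785]), 'lean': np.float64(51.694), 'head': np.float64(106.19), 'size': array([0.188, 0.131]), 'N': np.int64(1618), 'pivot': array([0.554, 0.049, 0.131]), 'rms': np.float64(0.002)}
from tip [0.4539 0.071  0.2369] q [ 0.59 -0.01 -0.44 -0.   -1.14 -0.03] rot [-0.07  0.01  2.51] shift [15.25 -5.44 -0.28]
```

Request:
{"api": "apply_moves", "payload": {
  "rows": [
    [0,0,0.6,3,-1,-0.5,0],
    [0,0,1.2,6.5,-2,-0.5,0],
    [0,0,1.9,10,-3.5,-0.5,0],
    [0,0,2.6,13.5,-5,-0.3,0],
    [0,0,2.6,15,-5.4,-0.3,0]
  ]
}}

```text
clock: 11.1
ee_pos: [0.5804, -0.0307, 0.4069]
tool_rot: [3.14, 0.001, -1.291]
contact_force: [-0.3, 0.2, -0.3]
opening: -0.0001
grasp_force: 0.0
```

Run:
```python
from h import *
goto([.575,-.029,.24],286.4)
goto([.575,-.029,.171],286.4)
```

```text
from tip [ 0.5801 -0.0306  0.2339] q [ 0.28  0.2  -0.2  -0.   -1.17 -0.  ] rot [ 0.01  0.01 -0.06] shift [-0.31  0.47 -0.6 ]
from tip [ 0.5801 -0.0306  0.2339] q [ 0.28  0.2  -0.2  -0.   -1.17 -0.  ] rot [ 0.01  0.01 -0.06] shift [-0.3   0.46  6.3 ]
```

Request:
{"api": "apply_moves", "payload": {
  "rows": [
    [0,0,0,0,0.45,1.5,0],
    [0,0,0,0,0.45,3,0],
    [0,0,0,-0.3,0.45,5,0],
    [0,0,0,-0.3,0.45,6.3,0],
    [0,0,0,-0.3,0.45,6.3,0]
  ]
}}

```text
clock: 11.52
ee_pos: [0.5712, -0.0273, 0.3418]
tool_rot: [3.136, 0.002, -1.285]
contact_force: [-1.1, 0.0, -0.2]
opening: 0.0002
grasp_force: 0.0
```

Request:
{"api": "apply_moves", "payload": {
  "rows": [
    [0,0,0,-1,0,0,0],
    [0,0,0,-2,0,0,0],
    [0,0,0,-2.8,0,0,0],
    [0,0,0,-3.4,0,0,0],
    [0,0,0,-4,0,0,0]
  ]
}}

```text
clock: 11.93
ee_pos: [0.5612, 0.0112, 0.3458]
tool_rot: [-3.141, 0.001, -1.283]
contact_force: [1.0, -4.2, 2.6]
opening: -0.0002
grasp_force: 2.3
```

Request:
{"api": "apply_moves", "payload": {
  "rows": [
    [0,0,0,-0.5,0,0,0],
    [0,0,0,-1,0,0,0],
    [0,0,0,-1.4,0,0,0],
    [0,0,0,-1.8,0,0,0],
    [0,0,0,-1.8,0,0,0]
  ]
}}

```text
clock: 12.35
ee_pos: [0.5559, 0.0283, 0.3444]
tool_rot: [3.14, 0.002, -1.284]
contact_force: [-0.1, -2.7, 2.1]
opening: 0.0002
grasp_force: 1.5
```

Run:
```python
from h import *
print(bot.state()['contact_force']);goto([.557,.034,.171],286.4)
for c in ('side','top'):
    im,d=snap(c,c+'8.png'); r=tablet(im,cloud(c,d),rad=.12); print({k:np.round(v,3) for k,v in r.items()})
```

```text
[-0.14097608 -2.69579304  2.10869522]
from tip [0.5556 0.0285 0.1714] q [ 0.4   0.21 -0.34 -0.   -1.02 -0.11] rot [0.01 0.02 0.01] shift [-0.52 -0.27  0.05]
{'ctr': array([0.546, 0.067, 0.161]), 'n': array([-0.242,  0.869,  0.431]), 'lean': np.float64(25.517), 'head': np.float64(105.544), 'size': array([0.188, 0.174]), 'N': np.int64(2274), 'pivot': array([0.553, 0.043, 0.149]), 'rms': np.float64(0.002)}
{'ctr': array([0.503, 0.047, 0.172]), 'n': array([-0.244,  0.862,  0.444]), 'lean': np.float64(26.358), 'head': np.float64(105.81), 'size': array([0.089, 0.192]), 'N': np.int64(726), 'pivot': array([0.51 , 0.023, 0.159]), 'rms': np.float64(0.001)}
```

View pics/side8.png

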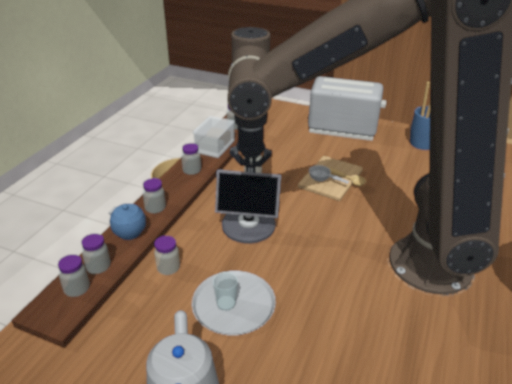

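The tablet at (248,195) now faces the tray at (234,302), pushed from behind at its top middle. Its lean under load is about 26°. I push a little further, then release.

Request:
{"api": "apply_moves", "payload": {
  "rows": [
    [0,0,0,-0.3,0,0,0],
    [0,0,0,-0.6,0,0,0],
    [0,0,0,-0.6,0,0,0]
  ]
}}

```text
clock: 12.7
ee_pos: [0.5542, 0.0338, 0.3444]
tool_rot: [3.14, 0.002, -1.284]
contact_force: [0.9, -1.7, 2.0]
opening: 0.0003
grasp_force: 1.3
```

Run:
```python
from h import *
im,d=snap('side'); r=tablet(im,cloud('side',d),rad=.12); print({k:np.round(v,3) for k,v in r.items()})
```

```text
{'ctr': array([0.546, 0.069, 0.163]), 'n': array([-0.252,  0.901,  0.354]), 'lean': np.float64(20.732), 'head': np.float64(105.638), 'size': array([0.188, 0.18 ]), 'N': np.int64(2287), 'pivot': array([0.553, 0.044, 0.153]), 'rms': np.float64(0.002)}
```

Request:
{"api": "apply_moves", "payload": {
  "rows": [
    [0,0,0,1,0,0,0],
    [0,0,0,2,0,0,0],
    [0,0,0,3,0,0,0],
    [0,0,0,4,0,0,0],
    [0,0,0,5,0,0,0]
  ]
}}

```text
clock: 13.17
ee_pos: [0.5687, -0.0158, 0.3442]
tool_rot: [3.14, 0.002, -1.285]
contact_force: [0.3, 0.1, -0.7]
opening: 0.0002
grasp_force: 0.0
```

Run:
```python
from h import *
goto([.557,.034,.171],286.4)
for c in ('side','top'):
    im,d=snap(c,c+'9.png'); r=tablet(im,cloud(c,d),rad=.12); print({k:np.round(v,3) for k,v in r.items()})
```

```text
from tip [ 0.5684 -0.0156  0.1712] q [ 0.32  0.23 -0.31 -0.   -1.03 -0.03] rot [ 0.02  0.02 -0.  ] shift [-5.11 -0.28  0.03]
{'ctr': array([0.544, 0.076, 0.143]), 'n': array([-0.243,  0.826,  0.508]), 'lean': np.float64(30.531), 'head': np.float64(106.37), 'size': array([0.188, 0.129]), 'N': np.int64(2149), 'pivot': array([0.55 , 0.053, 0.129]), 'rms': np.float64(0.002)}
{'ctr': array([0.502, 0.059, 0.146]), 'n': array([-0.246,  0.826,  0.507]), 'lean': np.float64(30.461), 'head': np.float64(106.558), 'size': array([0.095, 0.132]), 'N': np.int64(907), 'pivot': array([0.509, 0.036, 0.132]), 'rms': np.float64(0.001)}
```

Released, the lean is 30.5° and the heading 106.5°, against a target of 106.7°. I move clear and do a last check.

Request:
{"api": "apply_moves", "payload": {
  "rows": [
    [0,0,0,1,0,-2,0],
    [0,0,0,2,0,-5,0],
    [0,0,0,4,0,-8,0],
    [0,0,0,6,0,-11,0],
    [0,0,0,8,0,-11,0]
  ]
}}

```text
clock: 13.68
ee_pos: [0.5924, -0.0926, 0.4613]
tool_rot: [-3.134, -0.002, -1.283]
contact_force: [0.5, -0.2, 1.5]
opening: 0.0003
grasp_force: 0.0
```

Run:
```python
from h import *
s=bot.state(); print(s['clock'],s['ee_pos'],s['contact_force'])
for c in ('side','top'):
    im,d=snap(c,c+'10.png'); X=cloud(c,d); r=tablet(im,X,rad=.12); print({k:np.round(v,3) for k,v in r.items()})
    for n,c0 in(('jar',(.67,.30)),('jarb',(.65,-.22)),('glass',(.48,.37))):
        k=(np.hypot(X[...,0]-c0[0],X[...,1]-c0[1])<.07)&(X[...,2]>.05)&(X[...,2]<.12); print(n,X[k].mean(0).round(3))
```

```text
13.6833 [ 0.59238614 -0.09257103  0.46131223] [ 0.47399538 -0.19939412  1.46162688]
{'ctr': array([0.544, 0.076, 0.143]), 'n': array([-0.242,  0.828,  0.507]), 'lean': np.float64(30.449), 'head': np.float64(106.279), 'size': array([0.188, 0.129]), 'N': np.int64(2186), 'pivot': array([0.551, 0.052, 0.129]), 'rms': np.float64(0.002)}
jar [0.677 0.324 0.08 ]
jarb [ 0.655 -0.219  0.078]
glass [0.473 0.373 0.072]
{'ctr': array([0.528, 0.047, 0.179]), 'n': array([-0.238,  0.797,  0.554]), 'lean': np.float64(33.675), 'head': np.float64(106.607), 'size': array([0.138, 0.056]), 'N': np.int64(421), 'pivot': array([0.535, 0.024, 0.163]), 'rms': np.float64(0.002)}
jar [0.683 0.327 0.092]
jarb [ 0.647 -0.24   0.086]
glass [0.478 0.375 0.075]
```

View pics/side10.png

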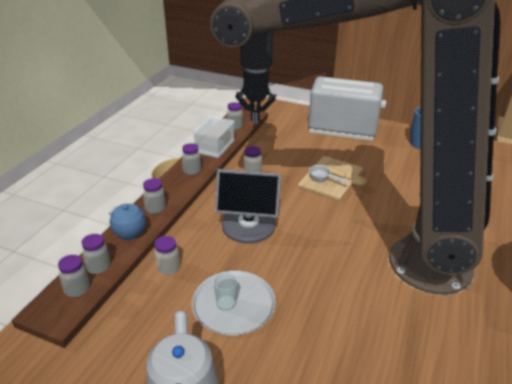

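The tablet at (248,195) faces the tray at (234,302). The jars, glass and foot are where they started and the arm is clear, so I hand the job in.

```bash
python3 -c "
from plant import bot
print(bot.close_job())"
```

```text
the job is handed in; nothing more can be done
None
```

The job is handed in: the screen faces the tray's middle to within about 0.5° and leans back about 30.4°, the arm is clear and the foot, jars and glass show no movement, though on the way I swung the tablet too far against its swivel stop (wrist joint limit, readings at most about 8 N) and had to turn it back.

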